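# Ease a sagging bolt over its bent keeper and hold the test bay gate ajar

## Robot

A 6-joint arm with a two-finger parallel gripper is mounted at the origin on the work surface. World frame = base frame: x ahead of the robot, y to its left, z up, the work surface at z = 0. Lengths are in m, angles in rad, forces in N, time in s.
With the tool pointing down it reaches from about 0.275 to 0.85 m from the base axis. Payload 5.2 kg.
Tool frame: the origin (TCP) lies midway between the tips of the shut fingers; the grasp point (between the pads) lies 19 mm behind it (grip_point_offset is the z of the grasp point in the tool frame, in m); z points along the fingers, y is the direction in which the jaws open and shut (so a half turn about z gives the same grasp; the last joint's range is limited). The gripper opens to 85 mm and grips with 20 to 120 N. Pads are 22 mm wide; open, the fingers measure 114 mm over their backs; the gripper's body (76 mm by 85 mm) begins 54 mm behind the grasp point. The pads swing forward as they close: fully open they stand 13 mm farther back than shut.
Start: joints at [1.138, 0.259, 1.535, -0, 1.348, -0.203], TCP at [0.125, 0.536, 0.203] pointing down, gripper open.
Joint ranges: [-3.14, 3.14], [-0.91, 2.08], [0.19, 2.58], [-1.22, 4.36], [0.22, 2.71], [-3.12, 3.12]. Speed limits (rad/s): [2.57, 2.57, 3.14, 3.14, 3.14, 3.14].

## Interface

Orientations are given as a rotation vector (axis times angle).
In Python, from plant import * gives the robot as it stands. The module is installed in compiled form; this text tells all that it offers.
- The arm moves only by the tool step_arm, never from a script. Its argument "steps" is a list of rows, each a list of 3 entries, a list of its own where there are three numbers: the opening in per cent of the stroke, from 0 (shut) to 100 (fully open), then the shift along the world's x, y, z in m, then the turn about the world's z in rad. In form: [[gripper, [dx, dy, dz], spin], ...]. A call has exactly 8 rows; each row shifts and turns the commanded pose from where the row before left it; what a row does not reach is not made up. A row lasts 1/10 s, in which the tool goes at most 50 mm and 8.59 degrees, less where a joint would pass 70% of its speed; a pose out of reach is approached as far as the arm can. A call is refused whole if a number of a shift passes 0.05 or a number of a turn 0.15, either way. A call with a gripper value outside its range is refused whole. The fingers move at their own pace and stop on an object; "squeeze" is the grip in N (left out, the last holds). Time passes only in rows, so rows that do not move let the fingers close, or fill a call up. It gives the time, the measured TCP pose, the force and the opening at its end, in the units of the state.
- observe(): the state, without advancing time (a new reading comes with each control period).
- capture(name): name is "scene" or "top"; returns the picture (400x640x3 uint8, blue, green, red); there is no depth.
- calibration(name): a dict with "mtx" (3x3 intrinsics, pixels), "R" (3x3) and "t" (3): a world point X has camera coordinates R X + t. Camera axes: x right, y down, z forward; pixel columns grow to the right and rows downward; lengths in m; the calibration is good to about 2 mm. A picture is of the moment at which its call begins. calibration takes no time and is no camera call.
- job_done(): hands the job in, once; it reports no verdict.
The state is a dict: "time": time; "joints": joint angles; "qd": joint speeds; "tau": joint torques, N m; "tool_pos": TCP position; "ee_rot": TCP orientation; "contact_force": force on the tool from outside, world axes, zero at the start; "moment": the same for the moment, N m; "gripper_width": opening from 0.0 (shut) to 1.0 (fully open).
Only numpy, scipy, OpenCV 4.12 (cv2) and the standard library are available. Lean on these libraries where they do the work, as an engineer would, in place of code of your own. Each camera call takes 0.05 s, during which the arm holds its last target. There are 200 camera calls.

## Task

The spring-closing gate of the clear test bay is shut by a barrel bolt that has sagged, so the button on its nose has dropped behind the bent-up lip of the keeper: lift the bolt by its knob while you draw it back over the lip, without forcing it against the keeper. Then swing the gate towards you about a hand's width (roughly 100 mm at its free edge) and finish holding it steady there in the gripper - do not let go, the spring would shut it - and leave the other things on the bench where they are.

Things in the scene. Friction and masses are not known exactly. Their poses are not given: they have to be found in the camera images.
- cage: The test bay, fixed to the bench: a grey base board 310 x 370 x 12 mm with four aluminium posts (30 mm square, 250 mm high), clear side and back panels, open on top, a circuit board inside. Origin: centre of the base board's underside (5 mm off along x). x points to its back, y to its left seen from the front, z up; the gate closes the front (-x) side, its front face 140 mm in front of the origin.
- gate_hinge (a point): A point on the gate's vertical hinge axis, at the height of the bolt (216 mm above the bench), at the left (+y) front post. Fixed; axes parallel to the cage's.
- gate (a joint): Gate angle in rad: 0 shut, growing as the free (right, -y) edge swings out towards -x of the cage, that is clockwise seen from above. A closing spring resists with about 0.8 N m when shut and 1.0 N m at 0.35 rad (4 to 5 N at the knob).
- gate_leaf: The gate with its bolt: aluminium frame 292 mm wide, 20 mm thick, top edge 236 mm above the bench, with a clear panel. Its origin lies on the hinge axis at bench level; leaf along its -y, front face towards its -x; turned with the gate.
- gate_edge (a point): Top of the gate's free stile, 10 mm from the free edge; 287 mm from the hinge axis along the leaf.
- barrel (a joint): Sag of the bolt's barrel in rad, about its rear screw (16 mm right of the cage's middle, at the bolt's height): 0 level, negative nose down, stops -0.10 and +0.08; it falls by its weight (2 to 4 N at the knob). Starts about -0.058, shank on the keeper's lip; the nose button clears the lip only above about -0.013 (knob raised 4 to 8 mm).
- bolt (a joint): Draw of the bolt in m along its barrel, towards the hinge side (+y of the gate): 0 fully shot, 0.042 fully drawn; sliding friction 1 to 2 N. At the start 0.002 to 0.005. The nose is past the lip from 0.0225, and free of the post and the keeper from 0.026.
- bolt_knob (a point): Middle of the bolt's knob pin, the point to pinch: steel, 10 mm thick, standing out to the cage's -x, free 18 mm inwards and 13 mm outwards of here, then a 16 mm ball. 43 mm in front of the gate's face, 25 mm below its top edge, 92 mm from the barrel's rear screw when shot. The keeper, 47 mm to the right, reaches 30 mm in front of the face. Axes as the gate's (x inwards, y to the hinge).
- bolt_nose (a point): Centre of the end face of the bolt's nose: a round steel button 21 mm across and 12 mm thick on the 10 mm shank.
- keeper_lip (a point): Middle of the top edge of the keeper's bent-up lip, 3 mm thick, across the bolt's path, 203 mm above the bench (13 mm below the bolt's level line).
- keeper: The keeper: a bent steel saddle, open on top, round the bolt's nose on the right front post (25 mm deep inside, its front leg rising 14 mm above the bolt's level line), the lip across its gate-side end. Its origin is that of the cage.
- cup_rim (a point): White plastic cup, 72 mm across and 88 mm high; this point is the centre of its mouth. A bystander in front of the bay.
- spool: Solder reel standing on end, 60 mm across, 50 mm high; origin under its centre. Bystander.
- jar: Small amber jar with black lid, 60 mm across, 75 mm high; origin under its centre. Bystander.
- screwdriver: Screwdriver lying on the bench, 190 mm long. Bystander.
- multimeter: Black multimeter lying flat, 160 x 78 x 40 mm. Bystander.
- capacitor: Large can capacitor standing, 35 mm across, 52 mm high. Bystander.

How it is judged:
By the outcome, as a careful person would: the job done as asked, in the order asked, and still so for the second after the job is handed in, while the arm keeps its last pose, push and grip.
It also fails if it takes over 32 s, if anything falls off the work surface, if the arm or the gripper's body presses on something with over 40 N, if the wrist force passes 120 N, or if a joint passes its speed limit or range.

## Working session

There is one attempt and no reset: what is moved stays moved. The work goes in short steps, Python scripts to look and compute and a tool call to move; the robot and the scene stay as the last step left them, time stands still between calls to the robot, and variables do not carry over. Pictures are saved under pics/ and viewed, about 8 in all and at most 12, crops included, and the job is handed in when it is done.

Besides the shell and the picture viewer there is one more tool, called after "Call:" in YAML: its name, and indented under it one key for each argument. step_arm: Moves the arm, as the interface text tells. Its arguments: {"type":"object","properties":{"steps":{"type":"array","items":{"type":"array"}},"squeeze":{"type":"number"}},"required":["steps"]}

```bash
mkdir -p pics; python3 - <<'E'
from plant import *
import cv2
for n in("scene","top"):
    cv2.imwrite(f"pics/{n}0.png",capture(n)); c=calibration(n); print(n,c["mtx"].round(1).tolist(),c["R"].round(4).tolist(),c["t"].round(4).tolist())
s=observe(); print(s)
E
```

```text
scene [[398.3, 0.0, 320.7], [0.0, 398.3, 199.9], [0.0, 0.0, 1.0]] [[0.7764, 0.6302, 0.0094], [0.5266, -0.6405, -0.559], [-0.3463, 0.4389, -0.8291]] [-0.4659, -0.2099, 1.3168]
top [[445.0, 0.0, 324.0], [0.0, 445.0, 199.6], [0.0, 0.0, 1.0]] [[-0.0208, -0.9998, -0.0022], [-0.984, 0.0209, -0.1768], [0.1768, -0.0015, -0.9842]] [0.0329, 0.6039, 1.1106]
{'time': 0.1, 'joints': array([ 1.13819022e+00,  2.59248578e-01,  1.53593838e+00, -3.76462385e-05,
        1.34803327e+00, -2.02792035e-01]), 'qd': array([-1.02317184e-03, -2.99579437e-03, -2.20917972e-03, -6.67079678e-05,
       -6.48367097e-04,  1.81158244e-03]), 'tau': array([ 1.18277156e-03, -4.46971071e+01, -2.91251582e+01, -4.50823418e-04,
        6.30357361e-03, -3.88717035e-05]), 'tool_pos': array([0.1250542 , 0.53506495, 0.20208363]), 'ee_rot': array([-3.60129801e-01, -3.12040538e+00,  2.44629527e-03]), 'contact_force': array([-0.5092657 , -0.11971772, -0.36574558]), 'moment': array([ 0.01150819,  0.00995472, -0.01738051]), 'gripper_width': 0.9994395268567184}
```

View pics/scene0.png

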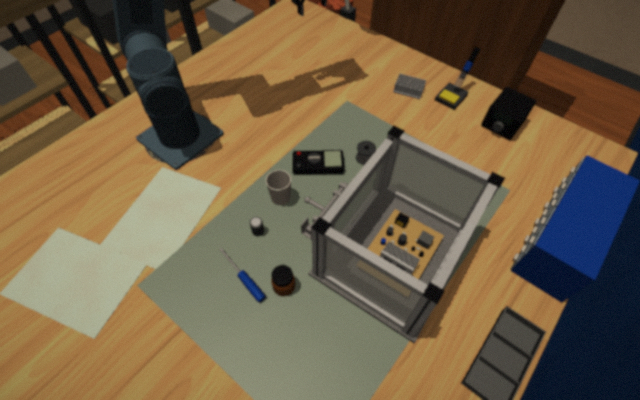

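View pics/top0.png

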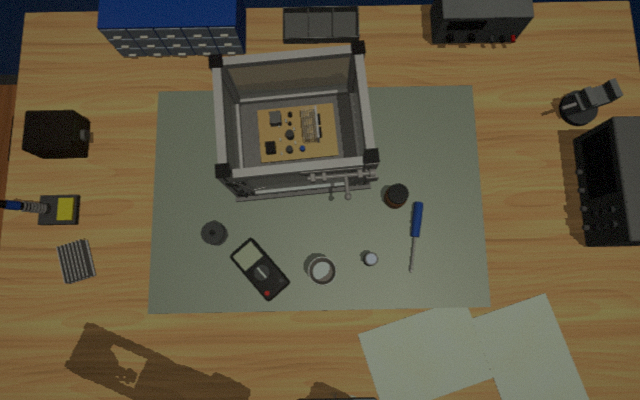

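The scene view shows the bay with its gate facing the robot, knob near (340,190) and keeper near (308,228). In the top view the front posts' caps are at about (222,172) and (371,155), the knob at (347,190), the cup at (321,268) and the jar at (396,195). Next I'll zoom in on both.

```bash
python3 - <<'E'
import cv2,numpy as np
a=cv2.imread("pics/top0.png")[140:215,290:390]; b=cv2.imread("pics/scene0.png")[170:245,280:380]
f=lambda i:cv2.convertScaleAbs(cv2.resize(i,None,fx=7.8,fy=7.8,interpolation=cv2.INTER_CUBIC)[:, :],alpha=1.8)
f=lambda i:cv2.convertScaleAbs(cv2.resize(i,(400*2,600)[:2] if 0 else (780,585),interpolation=cv2.INTER_CUBIC),alpha=1.8)
def grid(i,x0,y0):
    o=f(i)
    for k in range(0,100,10): cv2.putText(o,str(x0+k),(int(k*7.8),10),0,.4,(0,255,255),1); cv2.line(o,(int(k*7.8),12),(int(k*7.8),20),(0,255,255),1)
    for k in range(0,75,10): cv2.putText(o,str(y0+k),(0,int(k*7.8)+4),0,.4,(0,255,255),1); cv2.line(o,(28,int(k*7.8)),(36,int(k*7.8)),(0,255,255),1)
    return o
cv2.imwrite("pics/topz.png",grid(a,290,140)); cv2.imwrite("pics/scz.png",grid(b,280,170))
E
```

```text
(no output)
```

View pics/topz.png

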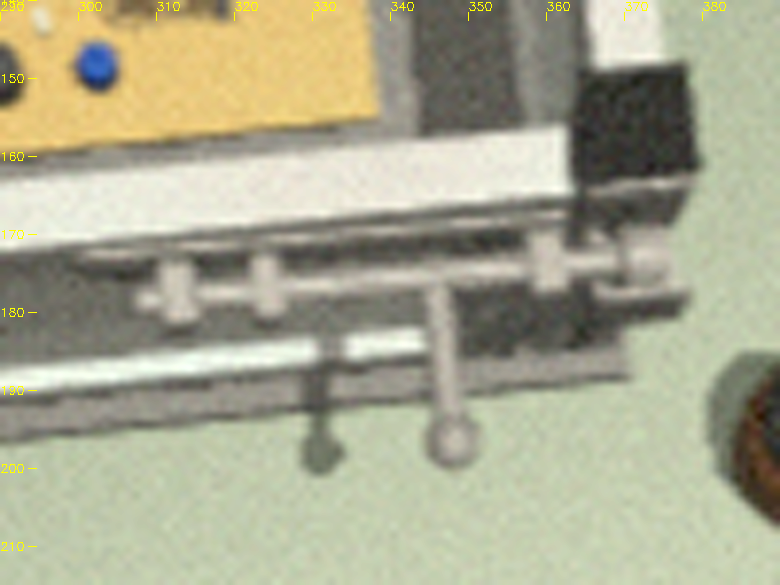

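View pics/scz.png

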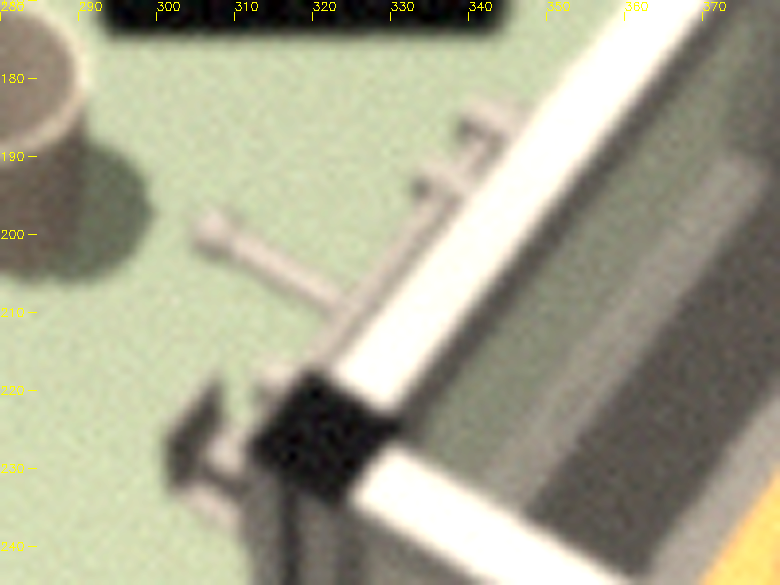

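```bash
cat > h.py <<'E'
from plant import *
import cv2,numpy as np
C={n:calibration(n) for n in("scene","top")}
def ray(n,p):
    c=C[n]; d=c["R"].T@np.linalg.inv(c["mtx"])@[p[0],p[1],1]; return -c["R"].T@c["t"],d
def plane(n,p,z):
    o,d=ray(n,p); return o+d*(z-o[2])/d[2]
def tri(a,b):
    (o1,d1),(o2,d2)=ray("top",a),ray("scene",b)
    s=np.linalg.lstsq(np.c_[d1,-d2],o2-o1,rcond=None)[0]; p,q=o1+d1*s[0],o2+d2*s[1]
    return (p+q)/2,np.linalg.norm(p-q)
def proj(n,X):
    c=C[n]; p=c["mtx"]@(c["R"]@X+c["t"]); return p[:2]/p[2]
E
python3 - <<'E'
from h import *
np.set_printoptions(precision=4,suppress=True)
print("ball",tri((347.9,196.4),(306.9,199.5)))
for z in (.2,.21): print("ball@z",plane("top",(347.9,196.4),z))
print("pin base",plane("top",(346,177.2),.212))
a=plane("top",(370.8,188),.012);b=plane("top",(237,199.5),.012);print("board",a,b,np.linalg.norm(a-b),np.arctan2(*(b-a)[:2]))
# white rail of gate top front edge: two points
im=cv2.imread("pics/top0.png").max(2).astype(float)
for c in range(240,360,15): 
    col=im[155:195,c]; r=np.where(col>125)[0]; print(c,r+155)
a=plane("top",(240,185),.236)
print("cup",plane("top",(321,268),.088),"jar",plane("top",(396,192),.075))
print("posts",plane("top",(371,155),.25),plane("top",(222,171),.25))
E
```

```text
ball (array([ 0.5826, -0.0333,  0.2127]), np.float64(0.0011248673578923053))
ball@z [ 0.5846 -0.0344  0.2   ]
ball@z [ 0.5827 -0.0338  0.21  ]
pin base [ 0.6269 -0.0308  0.212 ]
board [ 0.6415 -0.1081  0.012 ] [0.6174 0.2561 0.012 ] 0.36500017346128616 -0.06610191481833837
240 [155 156 157 158 161 170 171 172 174 175 176]
255 [167 168 169 170 171 172 173 174]
270 [155 156 157 158 159 160 166 167 168 169 170 171 172 173 190 191]
285 [155 156 157 158 159 164 165 166 167 168 169 170 171 188 189]
300 [155 156 157 163 164 165 166 167 168 169 170 187 188]
315 [155 156 161 162 163 164 165 166 167 168 185 186]
330 [160 161 162 163 164 165 166 167]
345 [159 160 161 162 163 164 165]
cup [0.4269 0.0312 0.088 ] jar [ 0.6167 -0.1656  0.075 ]
posts [ 0.6671 -0.0854  0.25  ] [0.6378 0.243  0.25  ]
```

```bash
python3 - <<'E'
import cv2
b=cv2.imread("pics/top0.png")[130:215,210:390]; cv2.imwrite("pics/t2.png",cv2.convertScaleAbs(cv2.resize(b,None,fx=4.4,fy=4.4,interpolation=cv2.INTER_CUBIC),alpha=1.8))
E
```

```text
(no output)
```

View pics/t2.png

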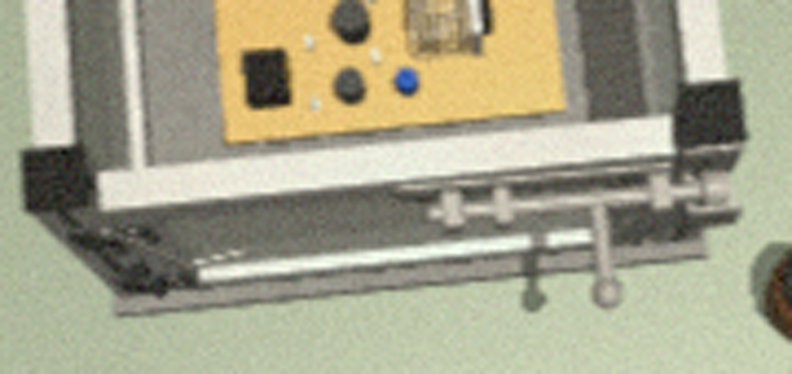

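The bay's yaw is about +0.085 rad, from the rail slope and the posts. The ball triangulates to (0.583, -0.033, 0.213), with a 1 mm ray gap and a plausible height. That puts the knob at about (0.6035, -0.0315, 0.211). Now I'll approach above it.

Call:
step_arm:
  steps:
    - [50,[0.029,-0.034,0.02],0.02]
    - [50,[0.029,-0.034,0.02],0.02]
    - [50,[0.029,-0.034,0.02],0.02]
    - [50,[0.029,-0.034,0.02],0.02]
    - [50,[0.03,-0.036,0.01],0.02]
    - [50,[0.03,-0.036,0.01],0.02]
    - [50,[0.03,-0.036,0],0.02]
    - [50,[0.03,-0.036,0],0.02]
  squeeze: 50

```text
time: 0.9
tool_pos: [0.3621, 0.254, 0.3031]
ee_rot: [0.108, 3.139, 0.001]
contact_force: [1.0, 0.3, -0.2]
gripper_width: 0.502
```

Call:
step_arm:
  steps:
    - [50,[0.03,-0.036,0],0.02]
    - [50,[0.03,-0.036,0],0.02]
    - [50,[0.03,-0.036,0],0.02]
    - [50,[0.03,-0.036,0],0.02]
    - [50,[0.03,-0.036,0],0.02]
    - [50,[0.03,-0.036,0],0.02]
    - [50,[0.03,-0.036,0],0.02]
    - [50,[0,0,0],0.03]

```text
time: 1.7
tool_pos: [0.5738, -0.0015, 0.3006]
ee_rot: [0.151, -3.136, 0.002]
contact_force: [0.4, 0.8, -0.4]
gripper_width: 0.503
```

Call:
step_arm:
  steps:
    - [50,[0.015,-0.015,0],0]
    - [50,[0.0145,-0.015,0],0]
    - [50,[0,0,-0.02],-0.01]
    - [50,[0,0,-0.02],0]
    - [50,[0,0,-0.02],0]
    - [50,[0,0,0],0]
    - [50,[0,0,0],0]
    - [50,[0,0,0],0]

```text
time: 2.5
tool_pos: [0.6014, -0.0265, 0.2441]
ee_rot: [-0.142, 3.137, -0.001]
contact_force: [-0.1, -0.6, -0.1]
gripper_width: 0.5
```

```bash
python3 - <<'E'
from h import *
np.set_printoptions(precision=4,suppress=True)
a,b=capture("top"),capture("scene")
s=observe();T=s["tool_pos"];print(T,s["ee_rot"])
for n in C: print(n,proj(n,T),proj(n,np.array([.6035,-.0316,.211])))
f=lambda i:cv2.convertScaleAbs(cv2.resize(i,(390,500),interpolation=cv2.INTER_CUBIC),alpha=1.8)
cv2.imwrite("pics/ap.png",np.hstack([f(a[135:235,310:388]),f(b[150:250,270:348])]))
E
```

```text
[ 0.6014 -0.0265  0.2442] [-0.1418  3.1362 -0.001 ]
scene [314.7332 194.1931] [314.0764 204.2775]
top [345.0934 185.2315] [346.6576 187.3286]
```

View pics/ap.png

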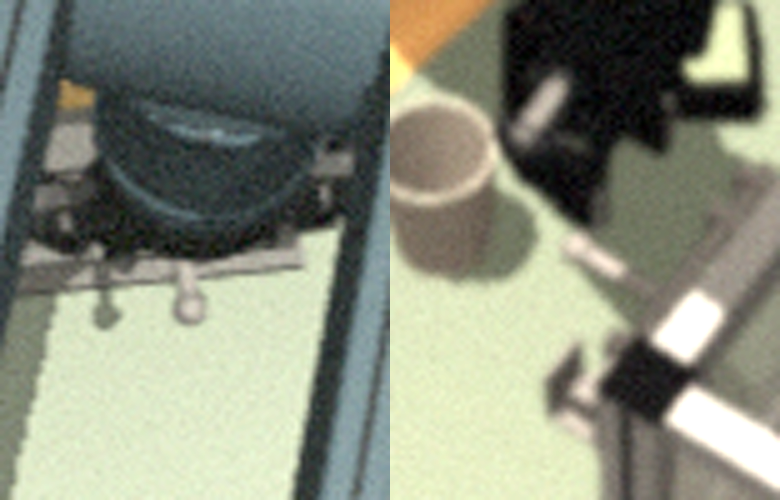

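The top view shows the knob's ball clear in front of the gripper at about (348,196). In the scene view the fingers hang above and behind the pin, with the keeper well clear. I'll correct by 5 mm in -y and descend astride the pin, watching the force.

Call:
step_arm:
  steps:
    - [50,[0.001,-0.005,0],0]
    - [50,[0,0,-0.01],0]
    - [50,[0,0,-0.01],0]
    - [50,[0,0,-0.01],0]
    - [50,[0,0,-0.01],0]
    - [50,[0,0,-0.01],0]
    - [50,[0,0,-0.002],0]
    - [50,[0,0,0],0]

```text
time: 3.4
tool_pos: [0.6015, -0.0313, 0.1901]
ee_rot: [0.142, -3.137, -0.001]
contact_force: [0.7, 0.4, -0.0]
gripper_width: 0.501
```

Call:
step_arm:
  steps:
    - [30,[0,0,0.001],0]
    - [20,[0,0,0],0]
    - [0,[0,0,0],0]
    - [0,[0,0,0],0]
    - [0,[0,0,0],0]
    - [0,[0,0,0],0]
    - [0,[0,0,0],0]
    - [0,[0,0,0],0]

```text
time: 4.2
tool_pos: [0.6017, -0.0314, 0.1918]
ee_rot: [0.142, -3.138, 0.0]
contact_force: [0.2, -0.4, 0.5]
gripper_width: -0.001
```

```bash
python3 - <<'E'
from h import *
np.set_printoptions(precision=4,suppress=True)
a,b=capture("top"),capture("scene")
s=observe();T=s["tool_pos"];print(T,s["ee_rot"],s["gripper_width"],s["contact_force"])
for n in C: print(n,proj(n,T),proj(n,T+[0,0,.019]))
f=lambda i:cv2.convertScaleAbs(cv2.resize(i,(390,500),interpolation=cv2.INTER_CUBIC),alpha=1.8)
cv2.imwrite("pics/ap2.png",np.hstack([f(a[135:235,310:388]),f(b[150:250,270:348])]))
E
```

```text
[ 0.6017 -0.0315  0.1918] [ 0.1416 -3.1383 -0.    ] -0.0030496467125024507 [-0.589  -0.5919 -0.4737]
scene [313.574  208.3394] [313.5292 203.8858]
top [346.2191 189.7729] [346.6123 188.1098]
```

View pics/ap2.png

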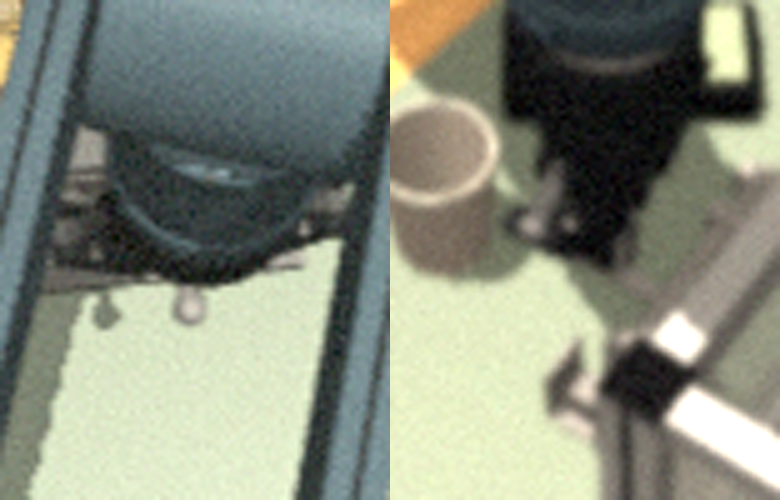

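```bash
python3 - <<'E'
from h import *
b=capture("scene")[175:225,285:345].astype(float)
o=cv2.resize(b,(780,600),interpolation=cv2.INTER_CUBIC).clip(0,255)
o=(255*(o/255)**.5).clip(0,255).astype(np.uint8)
T=observe()["tool_pos"]
for X,c in((T,(0,0,255)),(T+[0,0,.019],(0,255,0)),(np.array([.5826,-.0333,.2127]),(255,0,0))):
    p=((proj("scene",X)-[285,175]+.5)*[13,12]).astype(int);cv2.circle(o,tuple(map(int,p)),5,c,1)
cv2.imwrite("pics/z3.png",o)
E
```

```text
(no output)
```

View pics/z3.png

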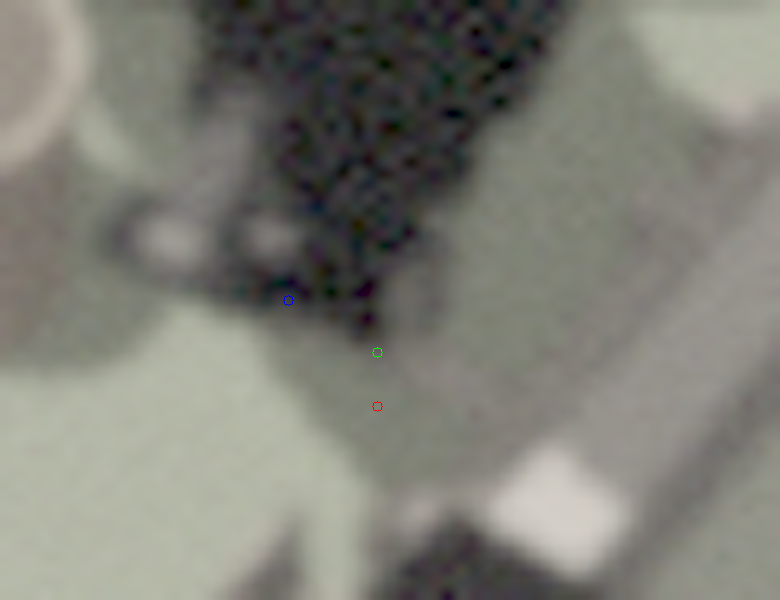

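The zoom shows that the pads shut just above the pin: the dark fingertip ends at about pixel (314,202), above the projected TCP (314,208), and the pin runs on below it. The knob hasn't moved. The tips seem to be about 20 mm higher than I assumed, so I'll open, go deeper and close again.

Call:
step_arm:
  steps:
    - [50,[0,0,0],0]
    - [50,[0,0,0],0]
    - [50,[0,0,0],0]
    - [50,[0,0,-0.005],0]
    - [50,[0,0,-0.005],0]
    - [50,[0,0,-0.005],0]
    - [50,[0,0,0],0]
    - [50,[0,0,0],0]

```text
time: 5.15
tool_pos: [0.6016, -0.0314, 0.1765]
ee_rot: [0.142, -3.138, -0.0]
contact_force: [0.7, 0.2, 0.8]
gripper_width: 0.503
```

Call:
step_arm:
  steps:
    - [30,[0,0,0],0]
    - [15,[0,0,0],0]
    - [0,[0,0,0],0]
    - [0,[0,0,0],0]
    - [0,[0,0,0],0]
    - [0,[0,0,0],0]
    - [0,[0,0,0],0]
    - [0,[0,0,0],0]

```text
time: 5.95
tool_pos: [0.602, -0.0315, 0.1771]
ee_rot: [-0.141, 3.138, -0.0]
contact_force: [0.8, -0.5, 3.1]
gripper_width: 0.088
```

```bash
cat > z.py <<'E'
from h import *
import sys
b=capture("scene")[175:225,285:345].astype(float)
a=capture("top")[165:215,320:380].astype(float)
def g(b):
    o=cv2.resize(b,(480,400),interpolation=cv2.INTER_CUBIC).clip(0,255)
    return (255*(o/255)**.5).clip(0,255).astype(np.uint8)
s=observe();T=s["tool_pos"];o=g(b);a=g(a)
for X,c in((T,(0,0,255)),(T+[0,0,.019],(0,255,0)),(np.array([.5826,-.0333,.2127]),(255,0,0))):
    p=((proj("scene",X)-[285,175]+.5)*8).astype(int);cv2.circle(o,tuple(map(int,p)),4,c,1)
    p=((proj("top",X)-[320,165]+.5)*8).astype(int);cv2.circle(a,tuple(map(int,p)),4,c,1)
cv2.imwrite(sys.argv[1],np.hstack([o[:,:400],a[:,60:460]]))
print(s["tool_pos"].round(4),s["contact_force"].round(2),s["gripper_width"],s["time"])
E
python3 z.py pics/z4.png
```

```text
[ 0.602  -0.0315  0.1771] [ 0.38 -0.39  2.88] 0.08649298554847137 6.05
```

View pics/z4.png

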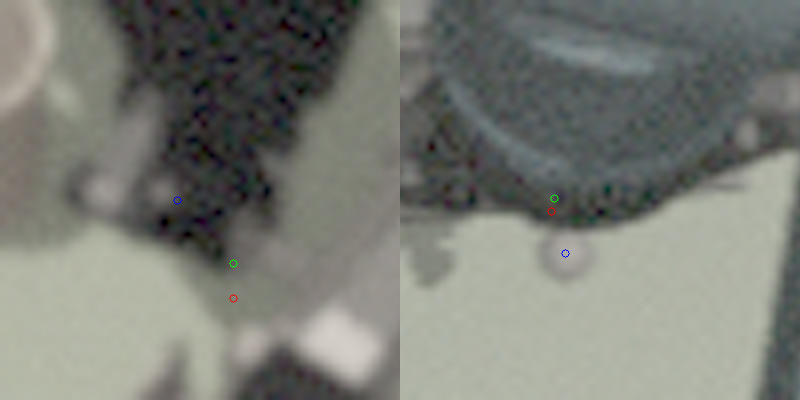

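The closure stopped at 7.4 mm with a slight upward push, so the pad tips only caught the upper part of the pin. I'll open, go 12 mm deeper and close again.

Call:
step_arm:
  steps:
    - [45,[0,0,0],0]
    - [45,[0,0,0],0]
    - [45,[0,0,0],0]
    - [45,[0,0,-0.004],0]
    - [45,[0,0,-0.004],0]
    - [45,[0,0,-0.004],0]
    - [45,[0,0,0],0]
    - [45,[0,0,0],0]

```text
time: 6.85
tool_pos: [0.6017, -0.0314, 0.1646]
ee_rot: [0.142, -3.138, -0.0]
contact_force: [0.1, -0.6, 0.2]
gripper_width: 0.45
```

Call:
step_arm:
  steps:
    - [25,[0,0,0],0]
    - [15,[0,0,0],0]
    - [0,[0,0,0],0]
    - [0,[0,0,0],0]
    - [0,[0,0,0],0]
    - [0,[0,0,0],0]
    - [0,[0,0,0],0]
    - [0,[0,0,0],0]

```text
time: 7.65
tool_pos: [0.6019, -0.0315, 0.1651]
ee_rot: [-0.142, 3.138, -0.0]
contact_force: [-0.8, -0.6, 2.8]
gripper_width: 0.096
```

Call:
step_arm:
  steps:
    - [0,[0,0,0.001],0]
    - [0,[0,0,0.001],0]
    - [0,[0,0,0.001],0]
    - [0,[0,0,0.001],0]
    - [0,[0,0,0],0]
    - [0,[0,0,0],0]
    - [0,[0,0,0],0]
    - [0,[0,0,0],0]

```text
time: 8.45
tool_pos: [0.6017, -0.0315, 0.1687]
ee_rot: [0.142, -3.138, 0.0]
contact_force: [3.1, -1.0, -5.7]
gripper_width: 0.1
```

```bash
python3 z.py pics/z5.png; python3 - <<'E'
from h import *
g=lambda p:cv2.imread(p)[:400,400:]
o=np.hstack([g("pics/z4.png"),g("pics/z5.png")])
for i in(0,400):
    m=cv2.cvtColor(o[180:330,i+120:i+220],cv2.COLOR_BGR2HSV); k=(m[...,1]<38)&(m[...,2]>95); k[:50]=0; y,x=np.where(k); print(x.mean(),y.mean(),k.sum())
E
```

```text
[ 0.6017 -0.0314  0.1687] [ 2.24 -0.94 -4.82] 0.09495384121044899 8.55
49.50901803607214 99.55310621242485 9980
49.44268005327323 100.62831677082266 9761
```

It's carrying the bolt's weight (about -5 N) with the width steady, so the knob is held. I'll finish the lift to 8 mm and begin the draw along +y of the cage.

Call:
step_arm:
  steps:
    - [0,[0,0,0.001],0]
    - [0,[0,0,0.001],0]
    - [0,[0,0,0.001],0]
    - [0,[0,0,0.001],0]
    - [0,[0,0,0],0]
    - [0,[0,0.003,0],0]
    - [0,[0,0.003,0],0]
    - [0,[0,0,0],0]

```text
time: 9.35
tool_pos: [0.6013, -0.0247, 0.1726]
ee_rot: [0.142, -3.137, -0.001]
contact_force: [0.9, 0.8, -5.9]
gripper_width: 0.093
```

Call:
step_arm:
  steps:
    - [0,[0,0.003,0],0]
    - [0,[-0.0005,0.003,0],0]
    - [0,[0,0.003,0],0]
    - [0,[-0.0005,0.003,0],0]
    - [0,[0,0.003,0],0]
    - [0,[-0.0005,0.003,0],0]
    - [0,[0,0,0],0]
    - [0,[0,0,0],0]

```text
time: 10.15
tool_pos: [0.6, -0.0067, 0.1726]
ee_rot: [0.142, -3.138, -0.002]
contact_force: [-0.4, 0.7, -9.0]
gripper_width: 0.095
```

Call:
step_arm:
  steps:
    - [0,[0,0.003,-0.0005],0]
    - [0,[-0.0005,0.003,-0.0005],0]
    - [0,[0,0.002,0],0]
    - [0,[0,0,0],0]
    - [0,[0,0,0],0]
    - [0,[0,0,0],0]
    - [0,[0,0,0],0]
    - [0,[0,0,0],0]

```text
time: 10.95
tool_pos: [0.5996, 0.0008, 0.1717]
ee_rot: [0.142, -3.138, -0.001]
contact_force: [-2.5, 0.8, -8.2]
gripper_width: 0.096
```

```bash
python3 z.py pics/z6.png
```

```text
[0.5996 0.0007 0.1717] [-3.72  1.   -6.98] 0.0959837162780144 11.05
```

View pics/z6.png

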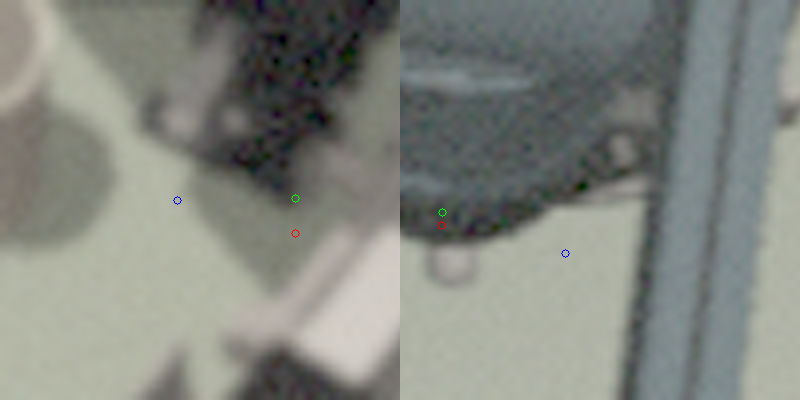

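The ball in the top view moved 14.2 px, about 32 mm, with forces staying low. So the draw is about 0.035, past 0.026. Next I'll work out the swing arc.

```bash
python3 - <<'E'
import numpy as np
p=.085;R=lambda a:np.array([[np.cos(a),-np.sin(a)],[np.sin(a),np.cos(a)]])
r=np.array([-.053,-.224]);q=[R(p-f)@r for f in np.linspace(0,.36,25)]
print(np.diff(q,axis=0).round(4).tolist(), (q[-1]-q[0]).round(4), .36/24)
E
```

```text
[[-0.0034, 0.0005], [-0.0034, 0.0006], [-0.0034, 0.0006], [-0.0034, 0.0007], [-0.0034, 0.0007], [-0.0034, 0.0008], [-0.0033, 0.0008], [-0.0033, 0.0009], [-0.0033, 0.0009], [-0.0033, 0.001], [-0.0033, 0.001], [-0.0033, 0.0011], [-0.0033, 0.0011], [-0.0032, 0.0012], [-0.0032, 0.0012], [-0.0032, 0.0013], [-0.0032, 0.0013], [-0.0032, 0.0014], [-0.0031, 0.0014], [-0.0031, 0.0015], [-0.0031, 0.0015], [-0.0031, 0.0016], [-0.0031, 0.0016], [-0.003, 0.0017]] [-0.078   0.0265] 0.015
```

Call:
step_arm:
  steps:
    - [0,[-0.0034,0.0005,0],-0.015]
    - [0,[-0.0034,0.0006,0],-0.015]
    - [0,[-0.0034,0.0006,0],-0.015]
    - [0,[-0.0034,0.0007,0],-0.015]
    - [0,[-0.0034,0.0007,0],-0.015]
    - [0,[-0.0034,0.0008,0],-0.015]
    - [0,[-0.0033,0.0008,0],-0.015]
    - [0,[-0.0033,0.0009,0],-0.015]
  squeeze: 70

```text
time: 11.85
tool_pos: [0.5727, 0.0061, 0.1721]
ee_rot: [0.049, 3.14, -0.0]
contact_force: [5.0, -1.8, -8.2]
gripper_width: 0.084
```

Call:
step_arm:
  steps:
    - [0,[-0.0033,0.0009,0],-0.015]
    - [0,[-0.0033,0.001,0],-0.015]
    - [0,[-0.0033,0.001,0],-0.015]
    - [0,[-0.0033,0.0011,0],-0.015]
    - [0,[-0.0033,0.0011,0],-0.015]
    - [0,[-0.0032,0.0012,0],-0.015]
    - [0,[-0.0032,0.0012,0],-0.015]
    - [0,[-0.0032,0.0013,0],-0.015]

```text
time: 12.65
tool_pos: [0.5464, 0.015, 0.1718]
ee_rot: [0.237, 3.133, -0.0]
contact_force: [4.7, -1.4, -8.4]
gripper_width: 0.09
```

Call:
step_arm:
  steps:
    - [0,[-0.0032,0.0013,0],-0.015]
    - [0,[-0.0032,0.0014,0],-0.015]
    - [0,[-0.0031,0.0014,0],-0.015]
    - [0,[-0.0031,0.0015,0],-0.015]
    - [0,[-0.0031,0.0015,0],-0.015]
    - [0,[-0.0031,0.0016,0],-0.015]
    - [0,[0,0,0],0]
    - [0,[0,0,0],0]

```text
time: 13.45
tool_pos: [0.5277, 0.0237, 0.1718]
ee_rot: [-0.375, -3.119, 0.0]
contact_force: [4.2, -1.6, -7.5]
gripper_width: 0.088
```

```bash
python3 - <<'E'
from h import *
a,b=capture("top"),capture("scene");s=observe()
print(s["tool_pos"].round(4),s["contact_force"].round(2),s["gripper_width"],s["time"])
g=lambda i:(255*(cv2.resize(i,(390,585),interpolation=cv2.INTER_CUBIC)/255.)**.6).astype(np.uint8)
cv2.imwrite("pics/f.png",np.hstack([g(a[110:260,280:380]),g(b[140:290,260:360])]))
E
```

```text
[0.5279 0.0236 0.1718] [ 4.19 -2.04 -8.  ] 0.08772225474835688 13.55
```

View pics/f.png

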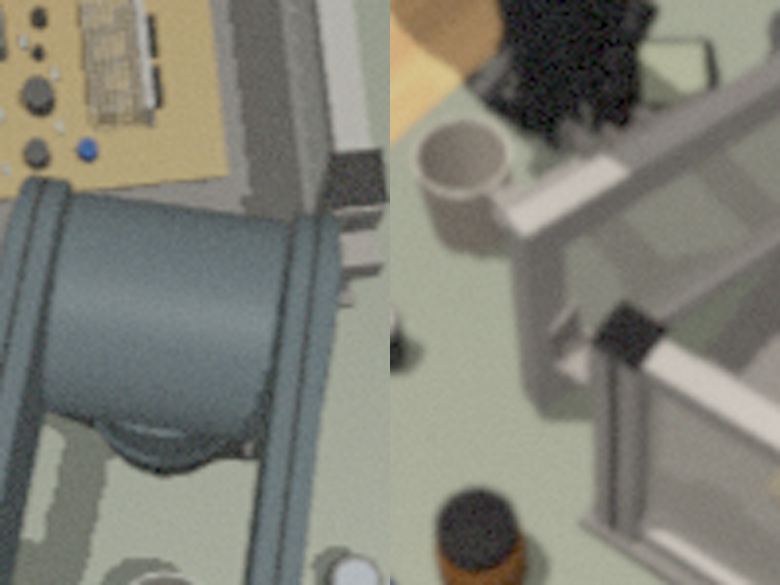

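```bash
python3 - <<'E'
from h import *
c,s=np.cos(.085),np.sin(.085);R=np.array([[c,-s],[s,c]])
h=np.array([.6035,-.0316])-R@[-.053,-.2555]
e=plane("scene",(291.3,195.9),.236)[:2]; loc=R.T@(e-h)
print(h,e,loc,np.linalg.norm(loc),np.arctan2(-loc[0],-loc[1]))
print("edge10mm travel",np.linalg.norm(loc/np.linalg.norm(loc)*.287-np.array([0,-.287])))
E
```

```text
[0.63461729 0.22747714] [ 0.55979955 -0.05944584] [-0.09890673 -0.27953524] 0.2965172662318466 0.3400788708670917
edge10mm travel 0.09713297792545943
```

The free end is 0.2965 m from the hinge (0.297 expected). The gate is open about 0.34 rad, roughly 97 mm at the free edge. I'll hold still briefly and then hand in.

Call:
step_arm:
  steps:
    - [0,[0,0,0],0]
    - [0,[0,0,0],0]
    - [0,[0,0,0],0]
    - [0,[0,0,0],0]
    - [0,[0,0,0],0]
    - [0,[0,0,0],0]
    - [0,[0,0,0],0]
    - [0,[0,0,0],0]

```text
time: 14.35
tool_pos: [0.5278, 0.0236, 0.1718]
ee_rot: [-0.376, -3.119, 0.0]
contact_force: [4.0, -2.5, -8.8]
gripper_width: 0.088
```

```bash
python3 - <<'E'
from plant import *
s=observe();print(s["tool_pos"],s["contact_force"],s["gripper_width"]);print(job_done())
E
```

```text
[0.52783288 0.02364267 0.17176976] [ 3.95586522 -2.45978176 -8.77650024] 0.08822998678011258
the job is handed in; nothing more can be done
None
```

The gate is unbolted, swung open about 97 mm at its free edge, and held there by the knob in the gripper. I handed the job in at about 14.4 s of the 32 s allowed.

**What I did:** I lifted the bolt 8 mm by the knob and drew it about 32 mm, to a draw of roughly 0.035 m. I then swung the gate along its arc. The readings I took between moves never passed about 10 N.

**Last checks:**
- **Opening:** the picture gave a gate angle of about 0.34 rad. The free end came out 0.2965 m from the hinge, against 0.297 m expected.
- **Hold:** the tool and grip did not move over the final 0.8 s. The force was about (4, -2, -9) N, which fits the spring and the bolt's weight.
- **Bystanders:** I saw no contact with any of them. The last picture showed only part of the bench, with the cup and jar looking undisturbed; I did not check the others again.

**What failed or disagreed:**
- **First grasp:** the fingers shut on nothing, just above the pin. The second attempt caught only its upper part. The good grip came with the tool about 27 mm lower than the given tool geometry implied, and I did not find out why.
- **Grip width:** it reads 7.5 to 8 mm on the 10 mm pin, but it stayed steady under load.

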